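Mask a ball stud: run the carrier tray home, snap the cap on and hold it down

TASK

Ready this bracket for powder coating: slide the carrier tray with the bracket on it into the green masking station, all the way in against the back stop. Then pick up the blue masking cap and press it straight down over the brass ball stud until it clicks, and keep pressing after the click so that its rim sits flat on the plate. Finish while still holding the cap and pushing it firmly down, do not let go; leave the red plug and the wire hook where they lie.

Things in the scene. Friction and masses are not known exactly. Their poses are not given: they have to be found in the camera images.
- station: Green fixed masking station: two C-channel guides (x -71 to +71 mm, webs 123 mm apart inside) on the bare bench, hold-down lips over the tray's side edges (underside 7, top 11 mm high, 103 mm slot between), flared mouth, 20 mm high back stop. +x is the way in. Origin on the bench where the tray's origin lies when home (its front edge on the stop at x = +70 mm).
- station_mouth (a point): Centre of the station's flared mouth, 102 mm before the station's origin along its -x axis; here the flares are about 150 mm apart, narrowing to 123 mm over 33 mm.
- tray: Loose zinc-grey sheet steel carrier tray flat on the bench before the mouth: sheet 140 (x) x 120 (y) x 4 mm, nest walls with folded lips (13 mm high) along the bracket's sides, black bow handle at its rear (-x) end. Origin at the centre of its underside; +x points to its front edge, which goes in first. About 0.55 kg, with the bracket 0.85 kg; slides on the bench with 4 to 7 N.
- tray_handle (a point): Middle of the tray's bow handle: round bar 12 mm in diameter along the tray's y, 66 mm clear between its two 10 mm posts, axis 42 mm above the bench (60 mm behind the tray's origin).
- tray_nest (a point): Centre of the tray's nest, on the tray's upper face, 12 mm ahead of its origin; the bracket lies here.
- bracket: Loose bare steel bracket in the tray's nest, 2 mm play sideways and held down by the nest's lips (1.5 mm play): plate 90 (x) x 80 (y) x 4 mm with a flange bent up 32 mm high at its +x edge (43 mm from the stud). Origin at the centre of its underside, below the stud; z up. 0.3 kg.
- stud_foot (a point): Foot of the ball stud: its axis at the plate's upper face, where the cap's rim must land, 8 mm above the bench (4 mm tray + 4 mm plate). Around it a welded flange 20 mm in diameter, 3 mm high.
- stud_ball (a point): Centre of the brass ball of the stud: ball 16 mm in diameter, 19 mm above the plate (top of the ball 27 mm above it), on a 9 mm neck.
- cap: Loose blue masking cap, mouth down on the bench: cylinder 32 mm in diameter, 38 mm high, 30 g, 25 mm bore, four sprung tongues inside. Origin at its rim's centre, z up. Pushed over the ball, the tongues meet it with the rim 13 mm above the plate, resist with up to 10 to 15 N and click over it at 10 to 7 mm; the force then drops and the tongues draw plate and rim together.
- cap_top (a point): Centre of the cap's closed top, 38 mm above its rim.
- plug: Bystander: loose red conical masking plug, foot 34 mm in diameter, 36 mm high, standing on the bench; origin under its foot. It may stand where the cap could have stood.
- hook: Bystander: loose bent steel wire hook about 210 mm long, lying flat on the bench (6 mm thick) beside the work; origin near its middle, long side along its x.
- crate: Bystander: fixed yellow crate of hooks, 206 x 306 mm, 120 mm high, on the far side of the work; origin at the middle of its lower edge nearest the robot, +x away from the robot.
Not all that is in view belongs to the job. Of the things that look like the tray, the largest one is meant.

How it is judged:
By the outcome, as a careful person would: the job done as asked, in the order asked, and still so for the second after the job is handed in, while the arm keeps its last pose, push and grip.
It also fails if it takes over 61 s, if anything falls off the work surface, if the arm or the gripper's body presses on something with over 40 N, if the wrist force passes 120 N, or if a joint passes its speed limit or range.

ROBOT

A 6-joint arm with a two-finger parallel gripper is mounted at the origin on the work surface. World frame = base frame: x ahead of the robot, y to its left, z up, the work surface at z = 0. Lengths are in m, angles in rad, forces in N, time in s.
With the tool pointing down it reaches from about 0.25 to 0.775 m from the base axis. Payload 4 kg.
Tool frame: the origin (TCP) lies at the very end of the fingers, on their centre line; the grasp point (between the pads) lies 19 mm behind it (robot.pinch_z is the distance from the TCP to the grasp point, in m); z points along the fingers, y is the line along which they close (so a half turn about z gives the same grasp; the last joint's range is limited). The gripper opens to 94 mm and grips with 3 to 60 N. Pads are 16 mm wide; open, the fingers measure 119 mm over their backs; the gripper's body (75 mm by 177 mm) begins 78 mm behind the grasp point.
Start: joints at [1.22, 0.087, 1.371, -0, 1.684, -0.103], TCP at [0.135, 0.533, 0.206] pointing down, gripper open.
Joint ranges: [-3.1, 3.1], [-0.76, 2.03], [0.27, 2.55], [-1.08, 4.22], [0.17, 2.65], [-2.57, 2.57]. Speed limits (rad/s): [2.79, 2.79, 3.14, 3.14, 3.14, 3.14].

INTERFACE

Orientations are given as [roll, pitch, yaw] about the fixed x, y, z axes, in that order (R = Rz(yaw) Ry(pitch) Rx(roll)).
In Python, from bench import robot gives the robot as it stands.
- The arm moves only by the tool arm_command, never from a script. Its argument "targets" is one flat list of numbers, 7 for each row, row after row: the turn, a rotation vector about the tool's x, y, z in degrees, then the shift along the tool's x, y, z in mm, then the closure, from -1 (fully open) to 1 (shut). In form: [ax, ay, az, x, y, z, hand, ax, ay, az, x, y, z, hand, ...]. A call has 1 to 20 rows; each row is the pose to reach, as a shift and turn from the pose commanded when the call began, along the tool's axes at that moment; what a row does not reach only later rows make up. A row lasts 1/10 s, in which the tool goes at most 50 mm and 8.59 degrees, less where a joint would pass 70% of its speed; a pose out of reach is approached as far as the arm can. A call with a gripper value outside its range is refused whole. The fingers move at their own pace and stop on an object; the grip force is fixed at half the most. Time passes only in rows, so rows that repeat a pose let the fingers close. It gives the time, the measured TCP pose, the force, the opening and the grip force at its end, in the units of the state.
- robot.get_obs(): the state, without advancing time (a new reading comes with each control period).
- robot.snapshot(name): name is "side" or "top" or "wrist"; returns a dict with "color" (384x512x3 uint8, red, green, blue), "range_z" (384x512 float32, m along the optical axis (not along the pixel's ray), 0 where there is no reading), "fx", "fy", "cx", "cy" (pixels), "T" (4x4, takes a point from camera to world coordinates); the wrist camera has in their place "T_tool_cam" (4x4, takes a point from camera to tool coordinates, whose origin is the TCP and whose axes are the flange's). Camera axes: x right, y down, z forward; pixel columns grow to the right and rows downward; lengths in m; the calibration is good to about 2 mm. A picture is of the moment at which its call begins: read the wrist's pose just before it.
- robot.close_job(): hands the job in; it is judged then, once.
The state is a dict: "time": time; "joint_positions": joint angles; "qvel": joint speeds; "joint_torque": joint torques, N m; "tool_pos": TCP position; "ee_rot": TCP orientation; "wrist_force": force on the tool from outside, world axes, zero at the start; "wrist_torque": the same for the moment, N m; "width": finger opening in m; "finger_force": force on a finger pad.
Only numpy, scipy, OpenCV 4.12 (cv2) and the standard library are available. Lean on these libraries where they do the work, as an engineer would, in place of code of your own. Each camera call takes 0.05 s, during which the arm holds its last target. There are 200 camera calls.

## Working session

There is one attempt and no reset: what is moved stays moved. The work goes in short steps, Python scripts to look and compute and a tool call to move; the robot and the scene stay as the last step left them, time stands still between calls to the robot, and variables do not carry over. Pictures are saved under pics/ and viewed, at most 10 in all, crops included, and the job is handed in when it is done.

Besides the shell and the picture viewer there is one more tool, called as a command line: name --argument value ..., lists and objects as JSON in quotes. arm_command: Moves the arm, as the interface text tells. Its arguments: {"type":"object","properties":{"targets":{"type":"array"}},"required":["targets"]}

```bash
mkdir -p pics; ls
cat > h.py <<'E'
import numpy as np,cv2
from bench import robot
from scipy.spatial.transform import Rotation as R
def cloud(s,T):
    z=s["range_z"];v,u=np.mgrid[:z.shape[0],:z.shape[1]]
    p=np.stack([(u-s["cx"])/s["fx"]*z,(v-s["cy"])/s["fy"]*z,z,np.ones_like(z)],-1)
    w=(p@np.asarray(T).T)[...,:3]; w[z<=0]=np.nan
    return w
def toolT(o):
    T=np.eye(4);r=np.array(o["ee_rot"])
    T[:3,:3]=r if r.shape==(3,3) else R.from_euler('xyz',r).as_matrix()
    T[:3,3]=o["tool_pos"];return T
def snap(n):
    o=robot.get_obs();s=robot.snapshot(n)
    T=s["T"] if "T" in s else toolT(o)@s["T_tool_cam"]
    return s,np.asarray(T),cloud(s,T)
E
python3 - <<'E'
from h import *
o=robot.get_obs();print({k:np.round(v,3) for k,v in o.items()})
a=[]
for n in("top","side"):
    s,T,w=snap(n);np.savez(n,w=w,c=s["color"],T=T,k=[s["fx"],s["fy"],s["cx"],s["cy"]]);print(n,T.round(3).tolist(),s["fx"])
    cv2.imwrite(f"pics/{n}.png",s["color"][...,::-1])
E
```

```text
pics
{'time': np.float64(0.0), 'joint_positions': array([ 1.22 ,  0.088,  1.372, -0.   ,  1.684, -0.103]), 'qvel': array([-0.001,  0.   ,  0.001,  0.001, -0.001, -0.001]), 'joint_torque': array([-0.0000e+00, -3.4017e+01, -3.0243e+01,  7.2000e-02,  3.3000e-02,
       -0.0000e+00]), 'tool_pos': array([0.135, 0.533, 0.204]), 'ee_rot': array([-3.139, -0.   ,  2.894]), 'wrist_force': array([-0.206,  0.749,  0.828]), 'wrist_torque': array([-0.015,  0.018,  0.004]), 'finger_force': np.float64(0.0), 'width': np.float64(0.094)}
top [[-0.002, -0.996, 0.093, 0.507], [-1.0, 0.004, 0.015, -0.005], [-0.016, -0.093, -0.996, 1.081], [0.0, 0.0, 0.0, 1.0]] 412.26675065726783
side [[0.923, -0.31, 0.229, 0.271], [-0.385, -0.718, 0.58, -0.805], [-0.015, -0.623, -0.782, 1.18], [0.0, 0.0, 0.0, 1.0]] 490.07080340045496
```

View pics/top.png

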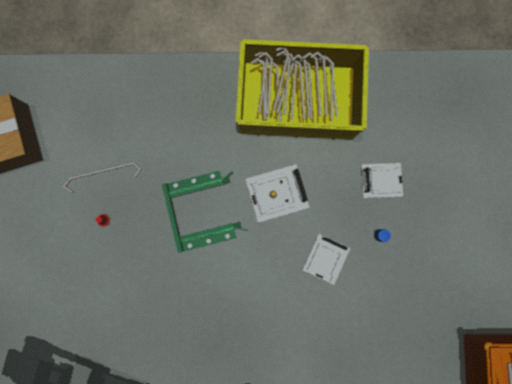

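View pics/side.png

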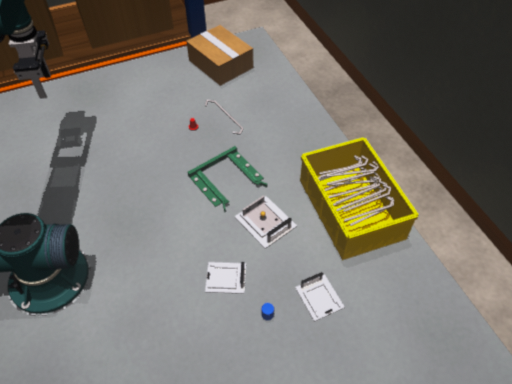

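The top view shows the station at (205,210), open to the right. The tray with the stud is at (277,193), with its handle on the right at (299,185). The cap is at (383,236), the plug at (103,220) and the hook at (105,175). The two trays without a stud, at (327,258) and (382,180), are smaller decoys.

Run:
```python
from h import *
for n in("top","side"):
    d=np.load(n+".npz");w=d["w"];c=d["c"].astype(int);r,g,b=c[...,0],c[...,1],c[...,2]
    inb=(abs(w[...,1])<.5)&(w[...,0]>.25)&(w[...,0]<.62)
    def st(name,m):
        p=w[m&inb]; 
        if len(p)<3: print(n,name,len(p));return
        q=cv2.minAreaRect(p[:,:2].astype(np.float32)*1000)
        print(n,name,len(p),'mean',p.mean(0).round(4),'rect',np.round(q[0]),np.round(q[1]),round(q[2],1),'z',np.percentile(p[:,2],[5,50,95]).round(3))
    gm=(g>r+30)&(g>b+10)
    st('green',gm);st('stop',gm&(w[...,2]>.0155))
    st('cap',(b>r+60)&(b>g+40)&(w[...,2]>.025));st('plug',(r>g+80))
    st('brass',(r>b+50)&(r>g+15)&(g>80)&(w[...,1]<.1)&(w[...,1]>-.2))
    reg=(w[...,1]<.05)&(w[...,1]>-.15)&(w[...,0]>.42)&(w[...,0]<.6)
    st('handle',reg&(r<60)&(g<60)&(w[...,2]>.03))
    st('sheet',reg&(r>150)&(abs(r-b)<30)&(w[...,2]<.02))
```

```text
top green 1211 mean [0.5204 0.1436 0.0109] rect [560. 124.] [164. 185.] 13.9 z [0.001 0.011 0.022]
top stop 315 mean [0.5378 0.1953 0.0201] rect [561. 127.] [164. 179.] 14.4 z [0.016 0.02  0.023]
top cap 124 mean [ 0.5003 -0.3281  0.0382] rect [ 500. -329.] [31. 27.] 89.9 z [0.034 0.038 0.041]
top plug 47 mean [0.5416 0.3898 0.0242] rect [543. 389.] [29. 20.] 6.3 z [0.004 0.034 0.039]
top brass 22 mean [ 0.6069 -0.0516  0.0336] rect [607. -52.] [13. 10.] 1.6 z [0.031 0.033 0.037]
top handle 18 mean [ 0.5941 -0.1288  0.0479] rect [ 594. -129.] [12.  8.] 15.9 z [0.043 0.048 0.05 ]
top sheet 825 mean [ 0.5668 -0.0692  0.0075] rect [510. -77.] [183. 141.] 2.7 z [0.002 0.007 0.014]
side green 682 mean [0.5192 0.1418 0.0108] rect [556. 133.] [163. 201.] 12.3 z [0.001 0.011 0.023]
side stop 174 mean [0.5367 0.1866 0.02  ] rect [565. 142.] [161. 170.] 21.4 z [0.016 0.02  0.024]
side cap 122 mean [ 0.4988 -0.3298  0.0379] rect [ 499. -329.] [33. 27.] 66.3 z [0.034 0.038 0.042]
side plug 43 mean [0.5412 0.3901 0.0169] rect [547. 409.] [70. 28.] 74.2 z [0.002 0.01  0.039]
side brass 22 mean [ 0.608  -0.0494  0.028 ] rect [610. -43.] [33. 12.] 73.0 z [0.008 0.032 0.036]
side handle 13 mean [ 0.5911 -0.1235  0.0461] rect [586. -78.] [ 12. 114.] 6.3 z [0.038 0.047 0.05 ]
side sheet 3367 mean [ 0.5055 -0.0566  0.002 ] rect [510. -50.] [180. 200.] 0.0 z [-0.003  0.001  0.01 ]
```

```bash
cat >> h.py <<'E'
def go(p,yaw=None):
    "shift/turn from present pose to TCP p (m), tool down with yaw (deg)"
    o=robot.get_obs();T=toolT(o);d=T[:3,:3].T@(np.array(p)-T[:3,3])*1000
    a=np.zeros(3)
    if yaw is not None:
        a=R.from_matrix(T[:3,:3].T@R.from_euler('xyz',[180,0,yaw],degrees=True).as_matrix()).as_rotvec(degrees=True)
    print('turn',a.round(2),'shift',d.round(1),'yawnow',np.degrees(np.arctan2(T[1,0],T[0,0])).round(2),'t',round(float(o["time"]),2))
E
python3 - <<'E'
from h import *
s,T,w=snap("wrist");print(s["T_tool_cam"].round(3).tolist(),s["fx"])
go([.57,-.0,.36],166)
E
```

```text
[[-0.001, -0.961, -0.275, 0.081], [1.0, -0.001, 0.001, -0.0], [-0.001, -0.275, 0.961, -0.179], [0.0, 0.0, 0.0, 1.0]] 327.405338243439
turn [-0.1  -0.01 -0.2 ] shift [-552.6 -410.1 -154.8] yawnow 165.8 t 0.15
```

arm_command --targets '[0,0,0,-523,-377,0,0,0,0,0,-523,-377,0,0,0,0,0,-523,-377,0,0,0,0,0,-523,-377,0,0,0,0,0,-523,-377,0,0,0,0,0,-523,-377,0,0,0,0,0,-523,-377,0,0,0,0,0,-523,-377,0,0,0,0,0,-523,-377,0,0,0,0,0,-523,-377,0,0,0,0,0,-523,-377,0,0,0,0,0,-523,-377,0,0,0,0,0,-523,-377,0,0,0,0,0,-523,-377,0,0,0,0,0,-523,-377,0,0,0,0,0,-523,-377,0,0,0,0,0,-523,-377,0,0]'

```text
time: 1.85
tool_pos: [0.5488, 0.0408, 0.2058]
ee_rot: [3.141, 0.0, 2.896]
wrist_force: [0.0, 0.1, -0.2]
width: 0.047
finger_force: 0.0
```

Run:
```python
from h import *
go([.55,.04,.2],166)
s,T,w=snap("wrist");np.savez("w1",w=w,c=s["color"],T=T)
cv2.imwrite("pics/w1.png",cv2.resize(s["color"][...,::-1],(768,576)))
```

```text
turn [ 0.02  0.01 -0.08] shift [-1.4 -0.4  5.8] yawnow 165.92 t 1.85
```

View pics/w1.png

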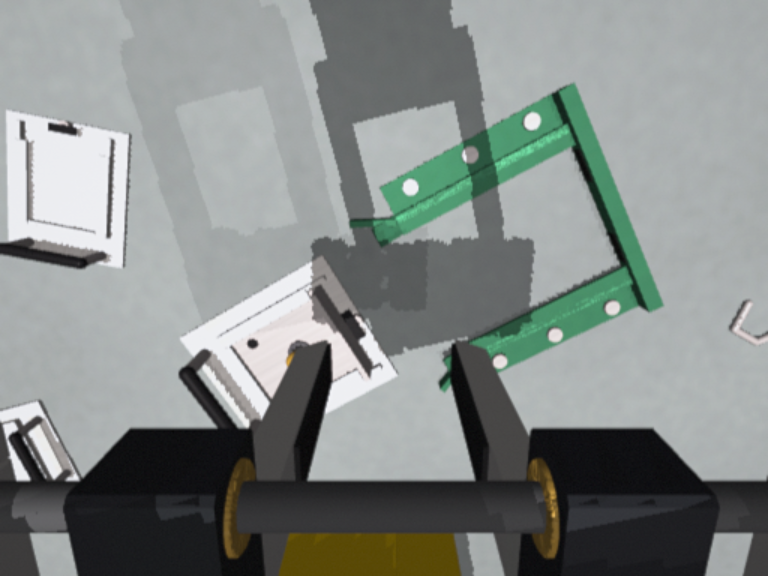

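The wrist view shows the station turned about 24° from the tool: guides from (385,235) to (570,150), stop from (568,90) to (655,305). The tray is at (290,340) with its handle at (205,385).

```bash
cat > fit.py <<'E'
from h import *
def rect(p):
    q=cv2.minAreaRect(p.astype(np.float32)*1000);return np.round(q[0],1),np.round(q[1],1),round(q[2],1)
def big(m):
    n,l,s,_=cv2.connectedComponentsWithStats(m.astype(np.uint8));return l==1+np.argmax(s[1:,4])
def line(p): # dominant direction
    vx,vy,x,y=cv2.fitLine(p.astype(np.float32),cv2.DIST_HUBER,0,.001,.001).ravel();return np.degrees(np.arctan2(vy,vx))%180,(round(float(x),4),round(float(y),4))
def fit(w,c,n,verbose=1):
    c=c.astype(int);r,g,b=c[...,0],c[...,1],c[...,2];z=w[...,2]
    gm=(g>r+30)&(g>b+10)&(abs(w[...,1]-.12)<.16)
    st=gm&(z>.0155)&(z<.026)
    if st.sum()>20:
        st=big(st);print(n,'stop',st.sum(),rect(w[st][:,:2]),line(w[st][:,:2]),'z',np.median(z[st]).round(4))
    lip=gm&(z>.008)&(z<.0145);l=cv2.connectedComponentsWithStats(lip.astype(np.uint8))
    for i in range(1,l[0]):
        if l[2][i,4]>150: p=w[l[1]==i];print(n,'lip',len(p),rect(p[:,:2]),line(p[:,:2]),'z',np.median(p[:,2]).round(4))
    reg=(abs(w[...,1]+.05)<.13)&(w[...,0]>.48)&(w[...,0]<.69)
    h=reg&(z>.039)&(z<.053)&(r<90)&(w[...,1]<-.08)
    if h.sum()>10: h=big(h);p=w[h];print(n,'handle',len(p),rect(p[:,:2]),line(p[:,:2]),'ztop',np.percentile(p[:,2],75).round(4))
    br=reg&(r>b+40)&(r>g+12)&(r>90)&(z>.015)
    if br.sum()>5: p=w[big(br)];print(n,'ball',len(p),p.mean(0).round(4),rect(p[:,:2]))
    t=reg&(r>185)&(z<.02)
    if t.sum()>50: t=big(t);p=w[t];print(n,'tray',len(p),rect(p[:,:2]),'z',np.median(p[:,2]).round(4))
    print(n,'tray-reg bench r', np.median(r[reg&(z<.0)]) if (reg&(z<0)).any() else '')
E
python3 - <<'E'
from fit import *
for n in("w1","top","side"):
    d=np.load(n+".npz");fit(d["w"],d["c"],n)
E
```

```text
w1 stop 1906 (array([547.9, 210.5]), array([182.7,  13. ]), 14.0) (np.float32(14.012588), (0.5422, 0.2088)) z 0.0202
w1 lip 1999 (array([510.8, 105.8]), array([ 25.9, 174.1]), 10.2) (np.float32(102.86071), (0.509, 0.1165)) z 0.0111
w1 lip 1452 (array([623.9, 154. ]), array([ 17.7, 135.2]), 14.3) (np.float32(103.87622), (0.6221, 0.158)) z 0.011
w1 handle 526 (array([ 616.3, -122.2]), array([63.6, 11.1]), 16.4) (np.float32(17.660433), (0.6133, -0.1205)) ztop 0.0474
w1 ball 277 [0.5281 0.0711 0.3224] (array([529.5,  70.8]), array([ 1.7, 12.8]), 76.1)
w1 tray 5229 (array([612.6, -63.7]), array([123.2, 144.1]), 15.8) z 0.0071
w1 tray-reg bench r 166.0
top stop 311 (array([547.5, 209.2]), array([179.4,  13. ]), 14.4) (np.float32(14.119364), (0.5458, 0.2089)) z 0.0205
top lip 300 (array([626.5, 145. ]), array([ 16.9, 151.9]), 14.7) (np.float32(104.14876), (0.6252, 0.1472)) z 0.0115
top lip 317 (array([509.7, 114.1]), array([ 17.2, 153.9]), 15.0) (np.float32(104.3546), (0.5089, 0.1173)) z 0.0115
top handle 158 (array([ 627.9, -121. ]), array([83.6, 12.1]), 16.0) (np.float32(16.051685), (0.6278, -0.1204)) ztop 0.0488
top ball 26 [ 0.607  -0.0516  0.0332] (array([607.2, -51.6]), array([13. , 10.3]), 1.6)
top tray-reg bench r 113.0
side stop 142 (array([546.1, 209.9]), array([175.2,  16. ]), 14.3) (np.float32(14.212299), (0.5443, 0.2093)) z 0.0208
side lip 157 (array([506.6, 116.9]), array([ 20.6, 149.6]), 13.3) (np.float32(103.394905), (0.5082, 0.1148)) z 0.0114
side handle 87 (array([ 626.2, -123.1]), array([84.3, 11.9]), 16.2) (np.float32(15.173951), (0.6235, -0.1236)) ztop 0.0489
side ball 18 [ 0.6064 -0.0549  0.0334] (array([607.1, -54.8]), array([ 9.8, 11.4]), 79.9)
side tray 723 (array([615. , -43.6]), array([112.8, 108.3]), 17.8) z 0.0089
side tray-reg bench r 157.0
```

Run:
```python
from fit import *
d=np.load("top.npz");w=d["w"];c=d["c"].astype(int);m=(c[...,0]>c[...,2]+60)&(c[...,1]>c[...,2]+60)&(w[...,2]>.10)&(abs(w[...,1])<.4)
p=w[m];print(rect(p[:,:2]),p.min(0),np.percentile(p[:,2],90)); print(cv2.boxPoints(cv2.minAreaRect(p[:,:2].astype(np.float32))))
go([.6277,-.1215,.10],-164)
```

```text
(array([ 862.9, -120.4]), array([310.2, 213.2]), 86.6) [ 0.74892734 -0.27989087  0.10018558] 0.12228558041193154
[[ 0.7474056  -0.2689881 ]
 [ 0.96019274 -0.2814592 ]
 [ 0.9783408   0.02819023]
 [ 0.76555365  0.04066133]]
turn [ 1.000e-02  3.000e-02 -3.008e+01] shift [-115.9 -138.2  105.9] yawnow 165.92 t 1.9
```

arm_command --targets '[0,0,-30,-116,-138,100,0,0,0,-30,-116,-138,100,0,0,0,-30,-116,-138,100,0,0,0,-30,-116,-138,100,0,0,0,-30,-116,-138,100,0,0,0,-30,-116,-138,100,0,0,0,-30,-116,-138,100,0,0,0,-30,-116,-138,130,0,0,0,-30,-116,-138,155,0,0,0,-30,-116,-138,175,0,0,0,-30,-116,-138,182,0,0,0,-30,-116,-138,182,0,0,0,-30,-116,-138,182,1,0,0,-30,-116,-138,182,1,0,0,-30,-116,-138,182,1,0,0,-30,-116,-138,182,1,0,0,-30,-116,-138,182,1]'

```text
time: 3.6
tool_pos: [0.6279, -0.1205, 0.0243]
ee_rot: [3.137, 0.001, -2.866]
wrist_force: [-1.1, 3.2, 3.0]
width: 0.0112
finger_force: 30.1
```

Run:
```python
from fit import *
o=robot.get_obs();print(o["wrist_force"].round(1),o["wrist_torque"].round(2),o["joint_positions"].round(2))
d=np.radians(14.05);s=np.array([-np.sin(d),np.cos(d)]);O=np.array([.5662,.1363])
for dx in(-.205,-.1,0): 
    print(dx);go([*(O+s*(dx-.06)),.023],-165.95)
```

```text
[-1.1  3.2  3. ] [0.54 0.25 0.03] [-0.28  0.38  1.38  0.    1.38 -2.13]
-0.205
turn [0.28 0.04 1.75] shift [-2.5 -1.   1.3] yawnow -164.2 t 3.6
-0.1
turn [0.28 0.04 1.75] shift [ -5.7 103.9   1.8] yawnow -164.2 t 3.6
0
turn [0.28 0.04 1.75] shift [ -8.8 203.9   2.3] yawnow -164.2 t 3.6
```

arm_command --targets '[0,0,0.4,-1,10,0,1,0,0,0.8,-2,20,0,1,0,0,1.2,-3,30,0,1,0,0,1.6,-4,40,0,1,0,0,1.75,-4.5,50,0,1,0,0,1.75,-4.8,60,0,1,0,0,1.75,-5,70,0,1,0,0,1.75,-5.3,80,0,1,0,0,1.75,-5.6,90,0,1,0,0,1.75,-5.6,90,0,1]'

```text
time: 4.6
tool_pos: [0.6095, -0.0347, 0.0242]
ee_rot: [-3.14, 0.001, -2.896]
wrist_force: [0.5, -2.0, 1.4]
width: 0.011
finger_force: 30.0
```

Run:
```python
from fit import *
s,T,w=snap("top");cv2.imwrite("pics/t2.png",cv2.resize(s["color"][120:280,140:330,::-1],(760,640))[:600])
fit(w,s["color"],"top");go([0,0,0],-165.95)
s,T,w=snap("side");fit(w,s["color"],"side")
s,T,w=snap("wrist");np.savez("w2",w=w,c=s["color"]);cv2.imwrite("pics/w2.png",cv2.resize(s["color"][...,::-1],(768,576)))
```

```text
top stop 333 (array([547.6, 208.6]), array([180.6,  14.3]), 13.8) (np.float32(14.18955), (0.5465, 0.2091)) z 0.0204
top lip 297 (array([626.5, 146.6]), array([ 18.7, 148.7]), 14.3) (np.float32(104.54974), (0.6253, 0.1466)) z 0.0114
top lip 277 (array([506.8, 125.3]), array([ 16.3, 133.2]), 13.9) (np.float32(104.151855), (0.5066, 0.1268)) z 0.0113
top tray-reg bench r 114.0
turn [-0.07  0.08  0.01] shift [582.8 181.9  23.2] yawnow -165.94 t 4.65
side stop 140 (array([530.9, 204.7]), array([145.6,  19.2]), 15.2) (np.float32(13.798644), (0.5268, 0.2036)) z 0.0207
side lip 168 (array([506.5, 117.3]), array([ 23.6, 149. ]), 12.2) (np.float32(103.97469), (0.508, 0.1185)) z 0.0111
side ball 19 [0.5903 0.031  0.0331] (array([591.2,  30.7]), array([13.2, 14. ]), 87.3)
side tray 689 (array([ 594. , -105.4]), array([191.9, 149. ]), 0.1) z 0.0006
side tray-reg bench r 177.0
```

View pics/w2.png

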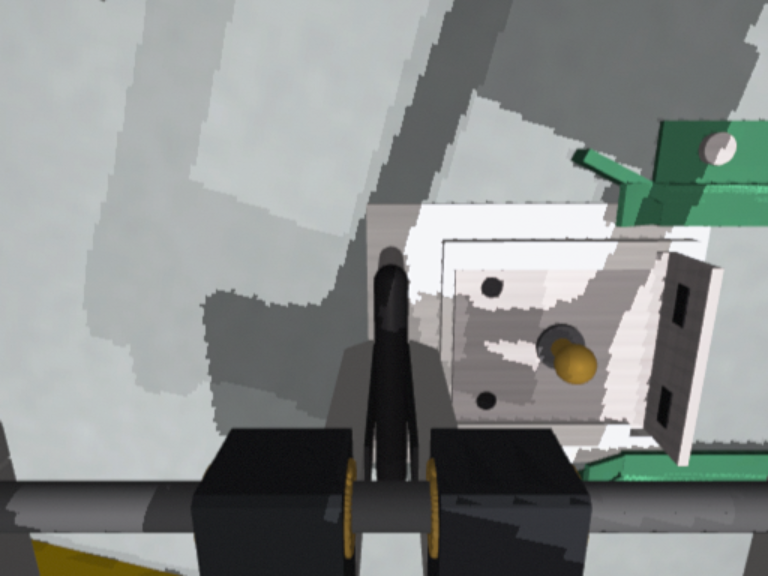

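The tray's front edge is square inside the flare, with its edges level at rows 204 and 228, so I push on in steps.

arm_command --targets '[0,0,0,0,10,0,1,0,0,0,0,20,0,1,0,0,0,0,30,0,1,0,0,0,0,40,0,1,0,0,0,0,50,0,1,0,0,0,0,60,0,1]'

```text
time: 5.35
tool_pos: [0.5956, 0.0212, 0.0242]
ee_rot: [-3.137, 0.002, -2.898]
wrist_force: [2.5, -6.1, 1.8]
width: 0.0111
finger_force: 30.0
```

arm_command --targets '[0,0,0,0,10,0,1,0,0,0,0,20,0,1,0,0,0,0,30,0,1,0,0,0,0,40,0,1,0,0,0,0,47,0,1,0,0,0,0,51,0,1]'

```text
time: 5.95
tool_pos: [0.5831, 0.071, 0.0242]
ee_rot: [-3.137, 0.002, -2.897]
wrist_force: [0.5, -6.3, 2.8]
width: 0.011
finger_force: 30.0
```

arm_command --targets '[0,0,0,0,2,0,1,0,0,0,0,4,0,1]'

```text
time: 6.15
tool_pos: [0.5823, 0.0744, 0.0242]
ee_rot: [-3.137, 0.001, -2.897]
wrist_force: [1.6, -7.3, 3.3]
width: 0.0109
finger_force: 30.0
```

arm_command --targets '[0,0,0,0,2,0,1,0,0,0,0,4,0,1]'

```text
time: 6.35
tool_pos: [0.5814, 0.0778, 0.0242]
ee_rot: [-3.136, 0.002, -2.897]
wrist_force: [2.1, -10.4, 2.1]
width: 0.011
finger_force: 30.0
```

arm_command --targets '[0,0,0,0,1,0,1,0,0,0,0,2,0,1,0,0,0,0,2,0,1]'

```text
time: 6.65
tool_pos: [0.5814, 0.0778, 0.0242]
ee_rot: [-3.132, 0.002, -2.898]
wrist_force: [1.9, -12.2, 1.5]
width: 0.011
finger_force: 30.0
```

arm_command --targets '[0,0,0,0,1,0,1,0,0,0,0,2,0,1,0,0,0,0,2,0,1]'

```text
time: 6.95
tool_pos: [0.5814, 0.0779, 0.0244]
ee_rot: [-3.129, 0.002, -2.898]
wrist_force: [3.4, -15.3, 0.9]
width: 0.0113
finger_force: 30.0
```

arm_command --targets '[0,0,0,0,2,0,1,0,0,0,0,4,0,1,0,0,0,0,4,0,1]'

```text
time: 7.25
tool_pos: [0.5815, 0.0783, 0.0252]
ee_rot: [-3.122, 0.002, -2.899]
wrist_force: [4.0, -23.0, 4.2]
width: 0.0112
finger_force: 30.0
```

arm_command --targets '[0,0,0,0,-6,0,1,0,0,0,0,-6,0,1,0,0,0,0,-6,0,0.1,0,0,0,0,-6,0,0.1,0,0,0,0,-6,0,0.1,0,0,0,0,-6,0,0.1]'

```text
time: 7.85
tool_pos: [0.5789, 0.0833, 0.0228]
ee_rot: [3.14, -0.001, -2.896]
wrist_force: [0.5, 0.8, 0.5]
width: 0.0397
finger_force: 0.0
```

arm_command --targets '[0,0,0,0,-2,-40,0.1,0,0,0,0,-10,-90,0.1,0,0,0,0,-60,-130,0.1,0,0,0,0,-60,-150,0.1,0,0,0,0,-60,-150,0.1,0,0,0,0,-60,-150,0.1]'

```text
time: 8.45
tool_pos: [0.5941, 0.025, 0.1734]
ee_rot: [3.141, 0.001, -2.896]
wrist_force: [0.8, -0.5, -1.2]
width: 0.0422
finger_force: 0.0
```

Run:
```python
from fit import *
s,T,w=snap("wrist");np.savez("w3",w=w,c=s["color"],T=T,k=[s["fx"],s["fy"],s["cx"],s["cy"]]);cv2.imwrite("pics/w3.png",cv2.resize(s["color"][...,::-1],(768,576)))
d=np.radians(14.05);sx=np.array([-np.sin(d),np.cos(d)]);n=np.array([-sx[1],sx[0]]);O=np.array([.5662,.1363])
for nm in("wrist","top","side"):
    if nm!="wrist": s,T,w=snap(nm)
    c=s["color"].astype(int);z=w[...,2];L=np.stack([(w[...,:2]-O)@sx,(w[...,:2]-O)@n],-1);r,g,b=c[...,0],c[...,1],c[...,2]
    reg=(abs(L[...,0])<.1)&(abs(L[...,1])<.06)
    st=reg&(r>b+40)&(r>g+12)&(z>.02)&(z<.045)
    if st.any(): print(nm,'ball',st.sum(),w[st].mean(0).round(4),(L[st].mean(0)*1000).round(1),z[st].max().round(4))
    h=reg&(z>.038)&(z<.055)&(L[...,0]<-.04)&(r<90)
    if h.any(): print(nm,'handle',h.sum(),(np.median(L[h],0)*1000).round(1),rect(L[h]))
    f=reg&(z>.03)&(z<.045)&(L[...,0]>.04)
    if f.any(): print(nm,'flange',f.sum(),rect(L[f]),np.percentile(z[f],90).round(4))
    m=(b>r+60)&(b>g+40)&(z>.03)
    if m.any(): print(nm,'cap',w[m].mean(0).round(4),rect(w[m][:,:2]))
go([.4995,-.329,.12],104)
```

```text
wrist ball 190 [0.5627 0.1454 0.0323] [9.7 1.1] 0.0363
wrist handle 1015 [-61.3   1.9] (array([-60.6,  -0.4]), array([11.8, 86.4]), 0.4)
wrist flange 565 (array([54.3, -0.2]), array([ 5.6, 80. ]), 0.4) 0.037
top handle 35 [-61.3  29.5] (array([-60.9,  29.4]), array([22.5,  9.3]), 84.7)
top flange 64 (array([53.4,  0.2]), array([ 4.6, 79.7]), 0.1) 0.0386
top cap [ 0.5002 -0.328   0.0383] (array([ 499.8, -328.9]), array([31.3, 27.5]), 89.9)
side ball 20 [0.5624 0.1439 0.0321] [8.3 1.8] 0.0364
side handle 91 [-63.3  -1.8] (array([-62.9,   1.1]), array([84.9, 14.5]), 88.9)
side flange 56 (array([53.2,  2.1]), array([76.4, 11.2]), 87.5) 0.0387
side cap [ 0.4988 -0.3301  0.0382] (array([ 499. , -329.7]), array([30.3, 29.2]), 28.4)
turn [-0.11 -0.28 90.12] shift [ 176.7 -321.2   50.9] yawnow -165.88 t 8.6
```

View pics/w3.png

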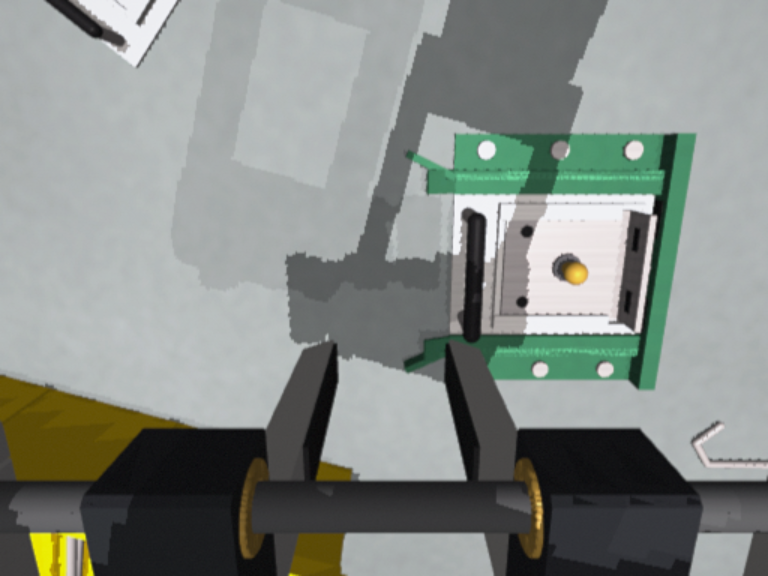

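The tray is home: its front edge lies on the stop at (650,260), and the bracket and ball at (575,272) are upright. Next I fetch the cap.

arm_command --targets '[0,0,90,177,-321,50,-0.2,0,0,90,177,-321,50,-0.2,0,0,90,177,-321,50,-0.2,0,0,90,177,-321,50,-0.2,0,0,90,177,-321,50,-0.2,0,0,90,177,-321,50,-0.2,0,0,90,177,-321,50,-0.2,0,0,90,177,-321,50,-0.2,0,0,90,177,-321,50,-0.2,0,0,90,177,-321,50,-0.2,0,0,90,177,-321,50,-0.2,0,0,90,177,-321,50,-0.2,0,0,90,177,-321,50,-0.2,0,0,90,177,-321,50,-0.2]'

```text
time: 10.0
tool_pos: [0.5003, -0.3292, 0.1227]
ee_rot: [-3.141, -0.001, 1.818]
wrist_force: [-0.8, 0.0, 0.8]
width: 0.0565
finger_force: 0.0
```

Run:
```python
from fit import *
d=np.load("w3.npz");c=d["c"].astype(int);T=d["T"];fx,fy,cx,cy=d["k"]
m=((c[...,0]>c[...,2]+40)&(c[...,0]>c[...,1]+12)).astype(np.uint8);m[:150]=0;m[220:]=0;m[:,:350]=0;m[:,420:]=0
(u,v),rad=cv2.minEnclosingCircle(np.argwhere(big(m))[:,::-1].astype(np.float32))
ray=T[:3,:3]@[(u-cx)/fx,(v-cy)/fy,1];p=T[:3,3]+ray*(.027-T[2,3])/ray[2]
a=np.radians(14.05);sx=np.array([-np.sin(a),np.cos(a)]);n=np.array([-sx[1],sx[0]]);O=np.array([.5662,.1363])
print('ball',u,v,rad,p.round(4),(p[:2]-O)@sx,(p[:2]-O)@n)
o=robot.get_obs();print(o["tool_pos"].round(4),o["joint_positions"].round(2))
s,T,w=snap("wrist");c=s["color"].astype(int);r,g,b=c[...,0],c[...,1],c[...,2]
m=(b>r+60)&(b>g+40)&(w[...,2]>.034)&(w[...,2]<.045)
print('cap',m.sum(),w[m].mean(0).round(4),rect(w[m][:,:2]))
cv2.imwrite("pics/w4.png",cv2.resize(s["color"][...,::-1],(768,576)))
go([.4996,-.3293,.014],104.05)
```

```text
ball 383.0 181.0 8.944372177124023 [0.5627 0.1468 0.027 ] 0.011060343102775531 0.000874635337898707
[ 0.5003 -0.3292  0.1227] [-0.68  0.23  1.38  0.    1.54 -0.92]
cap 1019 [ 0.4995 -0.327   0.0378] (array([ 499.6, -327.5]), array([29.7, 30.9]), 14.9)
turn [-0.03 -0.05  0.08] shift [  0.2  -0.7 108.9] yawnow 104.13 t 10.05
```

View pics/w4.png

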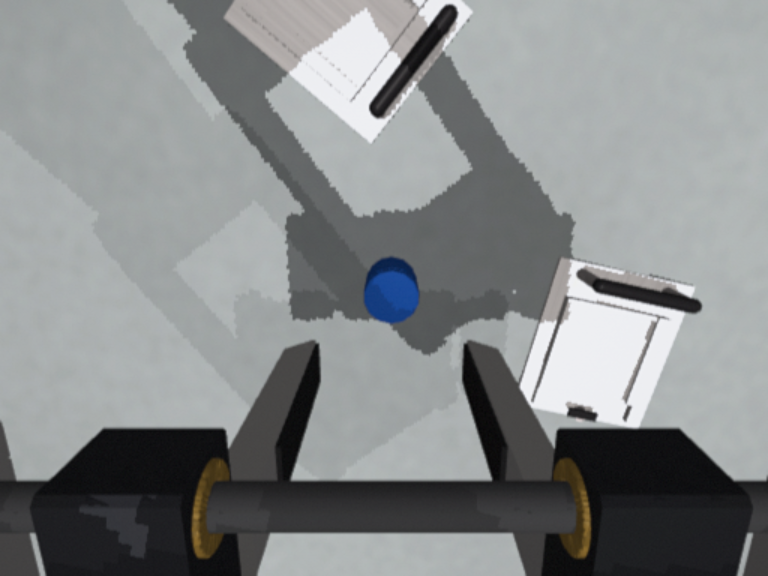

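The cap stands at (391,292), between the fingers and clear of the decoy tray at (610,340).

arm_command --targets '[0,0,0,1,-0.5,40,-0.2,0,0,0,1,-0.5,80,-0.2,0,0,0,1,-0.5,100,-0.2,0,0,0,1,-0.5,108.5,-0.2,0,0,0,1,-0.5,108.5,-0.2,0,0,0,1,-0.5,108.5,1,0,0,0,1,-0.5,108.5,1,0,0,0,1,-0.5,108.5,1,0,0,0,1,-0.5,108.5,1]'

```text
time: 10.95
tool_pos: [0.5004, -0.3296, 0.0165]
ee_rot: [3.14, 0.002, 1.816]
wrist_force: [0.3, -0.3, 1.5]
width: 0.0312
finger_force: 30.0
```

arm_command --targets '[0,0,0,0,0,-40,1,0,0,0,0,0,-86,1,0,0,0,0,0,-86,1,0,0,0,0,0,-86,1]'

```text
time: 11.35
tool_pos: [0.5006, -0.3297, 0.1032]
ee_rot: [3.139, 0.003, 1.816]
wrist_force: [-0.8, -0.6, -0.9]
width: 0.0317
finger_force: 30.0
```

```bash
cat > cap.py <<'E'
from fit import *
a=np.radians(14.05);sx=np.array([-np.sin(a),np.cos(a)]);n=np.array([-sx[1],sx[0]]);O=np.array([.5662,.1363])
def capball(nm,save=None):
    o=robot.get_obs();Tt=toolT(o);s,T,w=snap(nm);c=s["color"].astype(int);r,g,b=c[...,0],c[...,1],c[...,2]
    if save: cv2.imwrite(save,cv2.resize(s["color"][...,::-1],(768,576)))
    m=(b>r+60)&(b>g+40)
    if m.sum()>20:
        m=big(m);p=(w[m]-Tt[:3,3])@Tt[:3,:3]*1000;print(nm,'cap in tool mm',m.sum(),'pct5',np.percentile(p,5,0).round(1),'pct95',np.percentile(p,95,0).round(1))
        top=p[:,2]<np.percentile(p[:,2],5)+3;print('  top rect',rect(p[top,:2]/1000),p[top,2].mean().round(1))
    m=(r>b+40)&(r>g+12)&(abs(w[...,1]-.145)<.03)&(abs(w[...,0]-.563)<.03)
    if m.sum()>8:
        (u,v),rad=cv2.minEnclosingCircle(np.argwhere(big(m))[:,::-1].astype(np.float32))
        ray=T[:3,:3]@[(u-s["cx"])/s["fx"],(v-s["cy"])/s["fy"],1];p=T[:3,3]+ray*(.027-T[2,3])/ray[2]
        print(nm,'ball',m.sum(),p.round(4),'station',((p[:2]-O)@sx*1000).round(1),((p[:2]-O)@n*1000).round(1),'zmax',w[m][:,2].max().round(4))
E
python3 - <<'E'
from cap import *
capball("wrist");capball("side");go([.5634,.147,.10],104.05);go([*(O+sx*-.04),.10],104.05)
E
```

```text
wrist cap in tool mm 2634 pct5 [nan nan nan] pct95 [nan nan nan]
  top rect (array([0., 0.]), array([0., 0.]), 0.0) nan
side cap in tool mm 59 pct5 [-17.1 -15.8 -39.4] pct95 [ -3.4   9.7 -12.1]
  top rect (array([-34.5, -25.5]), array([12.3,  1. ]), 83.1) -104.7
turn [-0.08 -0.11  0.01] shift [4.456e+02 1.780e+02 2.000e-01] yawnow 104.05 t 11.45
turn [-0.08 -0.11  0.01] shift [3.945e+02 1.781e+02 1.000e-01] yawnow 104.05 t 11.45cap.py:9: RuntimeWarning: Mean of empty slice.
  top=p[:,2]<np.percentile(p[:,2],5)+3;print('  top rect',rect(p[top,:2]/1000),p[top,2].mean().round(1))
  ret = ret.dtype.type(ret / rcount)
```

arm_command --targets '[0,0,0,394,178,0,1,0,0,0,394,178,0,1,0,0,0,394,178,0,1,0,0,0,394,178,0,1,0,0,0,394,178,0,1,0,0,0,394,178,0,1,0,0,0,394,178,0,1,0,0,0,394,178,0,1,0,0,0,394,178,0,1,0,0,0,394,178,0,1,0,0,0,394,178,0,1,0,0,0,394,178,0,1]'

```text
time: 12.65
tool_pos: [0.5759, 0.0953, 0.0996]
ee_rot: [-3.139, 0.0, 1.815]
wrist_force: [-0.5, -0.5, -1.2]
width: 0.0312
finger_force: 30.0
```

```bash
sed -i 's/    m=(b>r+60)&(b>g+40)$/    m=(b>r+60)\&(b>g+40)\&np.isfinite(w[...,2])/' cap.py
python3 - <<'E'
from cap import *
capball("wrist","pics/w5.png");capball("side");capball("top");go([*(O+sx*.0112),.10],104.05)
E
```

```text
wrist cap in tool mm 3343 pct5 [ -9.  -12.6 -22.2] pct95 [16.9 12.3  5.3]
  top rect (array([ 2.2, -0.3]), array([30.7, 30.5]), 41.4) -21.3
wrist ball 1247 [ 0.6683 -0.0146  0.027 ] station -171.2 -62.5 zmax 0.2196
side cap in tool mm 55 pct5 [-12.5 -10.6 -23.9] pct95 [ 12.3  11.  -18.5]
  top rect (array([-3.1,  0.9]), array([28.4, 20.3]), 35.5) -22.5
side ball 23 [0.5624 0.1485 0.027 ] station 12.7 0.8 zmax 0.0394
turn [-0.04  0.   -0.12] shift [53.8 -0.   0.6] yawnow 103.93 t 12.8
```

View pics/w5.png

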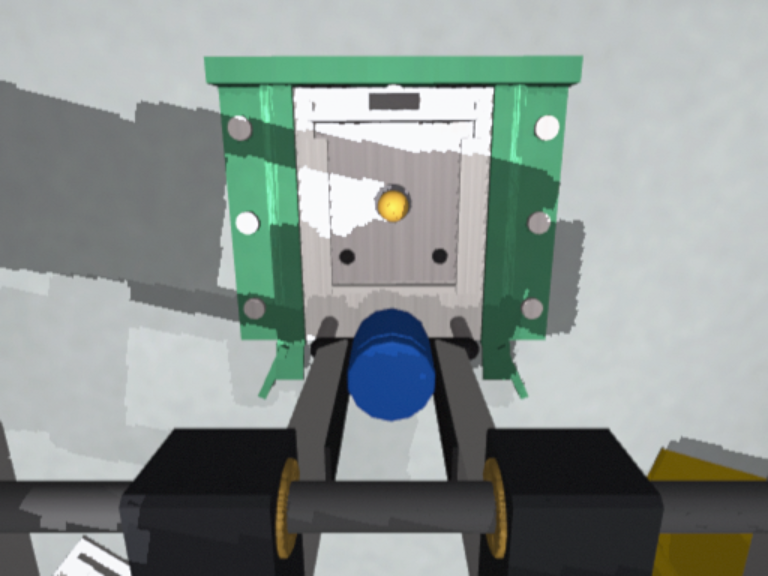

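```bash
sed -i 's/(abs(w\[...,1\]-.145)<.03)&/(abs(w[...,1]-.145)<.03)\&(w[...,2]<.045)\&(w[...,2]>.012)\&/' cap.py
python3 - <<'E'
from cap import *
capball("wrist");capball("side")
s,T,w=snap("wrist");L=np.stack([(w[...,:2]-O)@sx,(w[...,:2]-O)@n],-1);z=w[...,2]
g=s["color"].astype(int);gm=(g[...,1]>g[...,0]+30)&(z>.0155)&(z<.026)
print('stop',rect(L[gm]))
f=(abs(L[...,1])<.05)&(z>.028)&(z<.045)&(L[...,0]>.04)&(L[...,0]<.066);print('flange',f.sum(),rect(L[f]))
E
```

```text
wrist cap in tool mm 3360 pct5 [ -9.  -12.6 -22.3] pct95 [16.9 12.3  5.8]
  top rect (array([ 2.4, -0.1]), array([30.5, 30.8]), 62.0) -21.3
wrist ball 320 [0.5635 0.1474 0.027 ] station 11.5 -0.1 zmax 0.0362
side cap in tool mm 54 pct5 [-12.6 -10.4 -26.1] pct95 [ 10.7  10.8 -18.7]
  top rect (array([-3.5,  0.4]), array([21.5, 19.2]), 23.3) -24.9
side ball 21 [0.564 0.147 0.027] station 10.9 -0.4 zmax 0.0364
stop (array([-3.7,  0.3]), array([183.7, 171.5]), 89.8)
flange 757 (array([54.1,  0.5]), array([ 4.1, 79.8]), 0.2)
```

arm_command --targets '[0,0,0.1,25,0,0,1,0,0,0.1,52.3,0,0,1,0,0,0.1,52.3,0,0,1,0,0,0.1,52.3,0,20,1,0,0,0.1,52.3,0,35,1,0,0,0.1,52.3,0,45,1,0,0,0.1,52.3,0,45,1]'

```text
time: 13.65
tool_pos: [0.5625, 0.1463, 0.0535]
ee_rot: [-3.137, -0.0, 1.814]
wrist_force: [-0.3, -0.4, -0.6]
width: 0.0314
finger_force: 30.0
```

Run:
```python
from cap import *
s,T,w=snap("side")
u=T[:3,:3].T@(np.array([.5634,.147,.04])-T[:3,3]);x=int(u[0]/u[2]*s["fx"]+s["cx"]);y=int(u[1]/u[2]*s["fy"]+s["cy"])
cv2.imwrite("pics/s6.png",cv2.resize(s["color"][y-40:y+40,x-50:x+50,::-1],(800,600),interpolation=cv2.INTER_CUBIC))
go([*(O+sx*.0097),.06],104.05)
```

```text
turn [-0.14 -0.01 -0.14] shift [-0.9  0.3 -5.2] yawnow 103.91 t 13.7
```

View pics/s6.png

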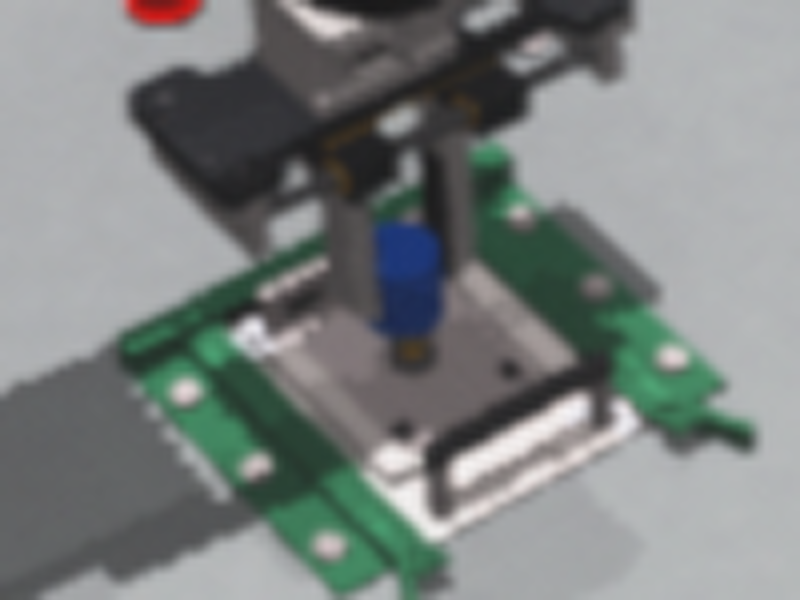

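The side view shows the cap directly over the ball, cap axis at column 408 and ball at (412,352). I press down in small steps.

arm_command --targets '[0,0,0,-0.8,0,3,1,0,0,0,-0.8,0,7,1,0,0,0,-0.8,0,11,1,0,0,0,-0.8,0,14,1]'

```text
time: 14.1
tool_pos: [0.5642, 0.1464, 0.0418]
ee_rot: [3.141, -0.0, 1.814]
wrist_force: [0.3, -0.8, -0.8]
width: 0.0312
finger_force: 30.0
```

arm_command --targets '[0,0,0,0,0,1,1,0,0,0,0,0,2,1,0,0,0,0,0,3,1,0,0,0,0,0,4,1]'

```text
time: 14.5
tool_pos: [0.5643, 0.1464, 0.0382]
ee_rot: [3.141, 0.0, 1.814]
wrist_force: [0.5, 0.2, 1.3]
width: 0.0311
finger_force: 30.0
```

arm_command --targets '[0,0,0,0,0,1,1,0,0,0,0,0,2,1,0,0,0,0,0,3,1]'

```text
time: 14.8
tool_pos: [0.5647, 0.1461, 0.0365]
ee_rot: [3.14, 0.001, 1.814]
wrist_force: [-2.8, -1.6, 9.7]
width: 0.0311
finger_force: 30.0
```

arm_command --targets '[0,0,0,0,0,1,1,0,0,0,0,0,2,1,0,0,0,0,0,3,1]'

```text
time: 15.1
tool_pos: [0.565, 0.1463, 0.0354]
ee_rot: [3.139, 0.001, 1.814]
wrist_force: [-4.1, -1.1, 15.6]
width: 0.0312
finger_force: 30.0
```

arm_command --targets '[0,0,0,0,0,1,1,0,0,0,0,0,2,1,0,0,0,0,0,3,1]'

```text
time: 15.4
tool_pos: [0.5641, 0.1463, 0.0288]
ee_rot: [3.141, -0.0, 1.814]
wrist_force: [0.6, -0.9, -3.9]
width: 0.0315
finger_force: 30.0
```

Click: the force peaked at about 16 N, then dropped. I keep pressing to seat the rim.

arm_command --targets '[0,0,0,0,0,1,1,0,0,0,0,0,2,1,0,0,0,0,0,3,1,0,0,0,0,0,4,1]'

```text
time: 15.8
tool_pos: [0.5641, 0.1465, 0.0249]
ee_rot: [-3.141, -0.0, 1.814]
wrist_force: [-0.6, -0.2, -0.3]
width: 0.0316
finger_force: 30.0
```

arm_command --targets '[0,0,0,0,0,1,1,0,0,0,0,0,2,1,0,0,0,0,0,3,1]'

```text
time: 16.1
tool_pos: [0.5643, 0.1466, 0.0244]
ee_rot: [3.141, -0.0, 1.815]
wrist_force: [-6.3, -1.3, 12.4]
width: 0.0312
finger_force: 30.0
```

arm_command --targets '[0,0,0,0,0,1,1,0,0,0,0,0,2,1,0,0,0,0,0,2,1]'

```text
time: 16.4
tool_pos: [0.5644, 0.1466, 0.0244]
ee_rot: [3.14, 0.0, 1.815]
wrist_force: [-8.2, -1.7, 17.4]
width: 0.0314
finger_force: 30.0
```

arm_command --targets '[0,0,0,0,-1,1,1,0,0,0,0,-1.5,2,1,0,0,0,0,-1.5,3,1,0,0,0,0,-1.5,3,1,0,0,0,0,-1.5,3,1]'

```text
time: 16.9
tool_pos: [0.5644, 0.1466, 0.0243]
ee_rot: [3.136, 0.0, 1.815]
wrist_force: [-10.2, -1.8, 24.6]
width: 0.0311
finger_force: 30.0
```

Run:
```python
from cap import *
o=robot.get_obs();print(o["wrist_force"].round(1),o["wrist_torque"].round(2),o["tool_pos"].round(4))
s,T,w=snap("wrist");c=s["color"].astype(int);m=big((c[...,2]>c[...,0]+60)&(c[...,2]>c[...,1]+40)&np.isfinite(w[...,2]))
p=w[m];t=p[p[:,2]>np.percentile(p[:,2],95)-.004]
A=np.c_[t[:,:2]-t[:,:2].mean(0),np.ones(len(t))];print('cap top z, slopes deg',np.median(t[:,2]).round(4),np.degrees(np.linalg.lstsq(A,t[:,2],rcond=None)[0][:2]).round(1))
cv2.imwrite("pics/w7.png",cv2.resize(s["color"][...,::-1],(768,576)))
```

```text
[-10.2  -1.8  24.6] [-0.41  2.12 -0.03] [0.5644 0.1466 0.0243]
cap top z, slopes deg 0.0457 [ 0.2 -0.9]
```

View pics/w7.png

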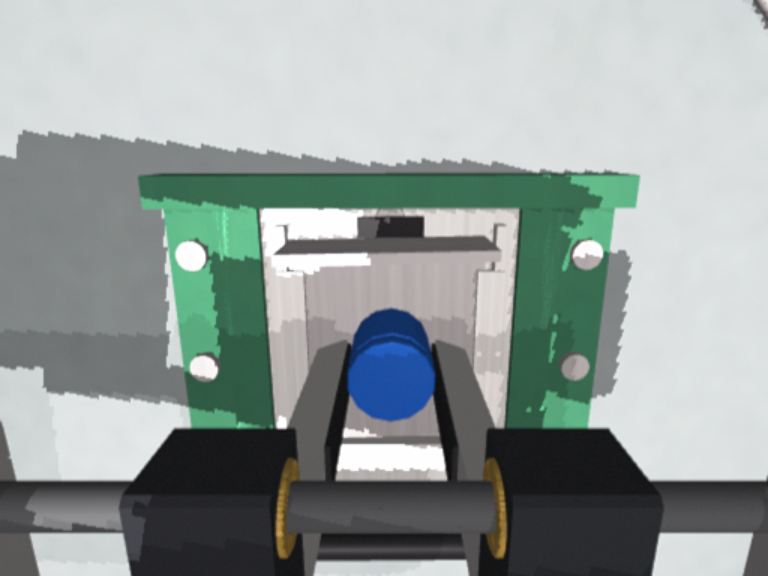

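The cap top stands at 45.7 mm (46 mm expected when seated) and is level. The tray is still on the stop at (390,207), and the push is about 25 N, so I hand in.

```bash
python3 -c "
from bench import robot
print(robot.close_job())"
```

```text
the job is handed in; nothing more can be done
None
```

The job is handed in at about 17 s: the tray is home against the back stop, the cap clicked over the stud and is seated flat, and the arm is still gripping it and pushing down with about 25 N; the plug and hook were not touched.

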